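Blow a batch of moulds clean in the cam-closed air fixture

ROBOT

A 6-joint arm with a two-finger parallel gripper is mounted at the origin on the work surface. World frame = base frame: x ahead of the robot, y to its left, z up, the work surface at z = 0. Lengths are in m, angles in degrees, forces in N, time in s.
With the tool pointing down it reaches from about 0.425 to 1.125 m from the base axis. Payload 14.9 kg.
Tool frame: the origin (TCP) lies midway between the tips of the shut fingers; the grasp point (between the pads) lies 19 mm behind it; z points along the fingers, y is the line along which they close (so a half turn about z gives the same grasp; the last joint's range is limited). The gripper opens to 91 mm and grips with 3 to 60 N. Pads are 32 mm wide; open, the fingers measure 118 mm over their backs; the gripper's body (76 mm by 178 mm) begins 60 mm behind the grasp point.
Start: joints at [-68.944, 21.709, 99.362, -0, 58.929, -1.908], TCP at [0.273, -0.645, 0.176] pointing down, gripper open.
Joint ranges: [-158.91, 158.91], [-42.39, 125.64], [0.06, 152.35], [-60.88, 240.88], [17.5, 164.5], [-176.32, 176.32]. Speed limits (degrees/s): [108.29, 108.29, 136.94, 180, 180, 180].

INTERFACE

Orientations are given as a 3x3 rotation matrix whose columns are the frame's x, y, z axes.
In Python, from workcell import manip, viewer gives the robot as it stands. The module is installed in compiled form; this text tells all that it offers. Calls block until the motion is done:
- manip.move_ptp(position, orientation): joint-space move of the TCP to a pose.
- manip.move_l(position, rotation=None, v=0.15): straight line of the TCP; rotation=None keeps the orientation; v is the mean speed in m/s.
- manip.set_joints(angles): joint-space move.
- manip.gripper_to(opening, f_grip=None): finger opening in m; f_grip is the grip in N (None keeps the last); returns when the fingers have stopped.
- manip.hold(seconds).
- manip.solve_ik(position, orientation): joint angles nearest the present ones, or None.
- manip.get_obs(): the state.
- viewer.read_camera(name): name is "scene" or "top" or "wrist"; returns a dict with "img" (384x512x3 uint8, blue, green, red), "fx", "fy", "cx", "cy" (pixels), "T" (4x4, takes a point from camera to world coordinates). Camera axes: x right, y down, z forward; pixel columns grow to the right and rows downward; lengths in m; the calibration is good to about 2 mm. A picture is of the moment at which its call begins. There is no depth.
A pose or a line that the arm cannot do raises manip.MotionError and nothing moves.
- manip.close_job(): hands the job in; it is judged then, once.
The state is a dict: "clock": time; "q": joint angles; "dq": joint speeds; "joint_torque": joint torques, N m; "tool_pos": TCP position; "orientation": TCP orientation; "force": force on the tool from outside, world axes, zero at the start; "wrist_torque": the same for the moment, N m; "grip_width": finger opening in m; "finger_force": force on a finger pad.
Only numpy, scipy, OpenCV 4.12 (cv2) and the standard library are available. Lean on these libraries where they do the work, as an engineer would, in place of code of your own. Each camera call takes 0.05 s, during which the arm holds its last target. There are 200 camera calls.

TASK

Stand every mould from the white mat upright in the trough of the air fixture, long side along the trough, turn the crank until the cam's high point stands square against the sprung orange bar, then squeeze the air gun's trigger past its pressure point into full blast for at least half a second and let it go. After that turn the cam back until the bar has sprung fully open, and stand every mould upright and flat in the red tray. Never give full blast while the bar is not closed, and leave the other things on the bench where they are.

Things in the scene. Friction and masses are not known exactly. Their poses are not given: they have to be found in the camera images.
- fixture: Air-cleaning fixture, fixed: grey plate 260 (x) x 290 (y) x 12 mm; origin on its underside, 150 mm from its near edge, mid y; x away from the robot at yaw 0. On it: along the near (-x) edge a trough for moulds between a fence, end walls and the orange bar; behind the bar, at -y, a steel cam with a red-pinned crank; at +y a blue air gun lying on its side.
- bay0 (a point): Bay 0 of 4, a black patch on the trough floor (12 mm above the table): point on the floor midway between fence and open bar, at x = -102, y = -93 mm in the fixture's frame. Axes as the fixture. The trough is 252 mm long along y, 60 mm wide with the bar open, 49 mm closed; fence and bar stand 22 mm above its floor.
- bay1 (a point): Bay 1 of 4, a black patch on the trough floor (12 mm above the table): point on the floor midway between fence and open bar, at x = -102, y = -31 mm in the fixture's frame. Axes as the fixture. The trough is 252 mm long along y, 60 mm wide with the bar open, 49 mm closed; fence and bar stand 22 mm above its floor.
- bay2 (a point): Bay 2 of 4, a black patch on the trough floor (12 mm above the table): point on the floor midway between fence and open bar, at x = -102, y = 31 mm in the fixture's frame. Axes as the fixture. The trough is 252 mm long along y, 60 mm wide with the bar open, 49 mm closed; fence and bar stand 22 mm above its floor.
- bay3 (a point): Bay 3 of 4, a black patch on the trough floor (12 mm above the table): point on the floor midway between fence and open bar, at x = -102, y = 93 mm in the fixture's frame. Axes as the fixture. The trough is 252 mm long along y, 60 mm wide with the bar open, 49 mm closed; fence and bar stand 22 mm above its floor.
- cam_axis (a point): Point on the cam's vertical turning axis, 72 mm above the table, at the height where the crank pin is gripped (at x = -8, y = -70 mm in the fixture's frame).
- cam (a joint): Cam angle, rad, growing counter-clockwise seen from above. 0: high point (red stripe on the rim) points along the fixture's +x, away from the bar; pi: high point square against the bar. It touches the bar's pad from about 1.0 on. Stops at -0.8 and 4.6. Friction (0.15 N m) holds it where left; about 5 N at the pin turns it. Disc 48 mm across, centre 7 mm off the axis.
- crank_pin (a point): Centre of the crank's upright red round pin, 18 mm across, gripped from above; the pin spans 46 to 92 mm above the table, the crank arm lies just below. This point is 72 mm above the table, 55 mm from the cam axis, in direction (seen from the axis) fixture yaw + cam angle - pi/2: from 0 to pi it swings from -y over +x to +y. Its axes turn with the cam.
- bar (a joint): Travel of the orange sprung retaining bar towards the trough, m: 0 = fully open (its springs hold it there), 0.011 when the cam's high point stands on its steel pad. The bar is 244 mm long and stands 34 mm above the table.
- gun_grip (a point): Where to pinch grip and trigger together, along the fixture's x, from above: 52 mm above the table (40 above the plate). Blue fixed grip's back face 20 mm towards +x, black trigger's front face 32 mm towards -x when released: 52 mm over both, 39.5 squeezed home. Both run along y at least 25 mm either side, 22 to 26 mm thick in z. The barrel's side is 45 mm towards -y.
- trigger (a joint): Travel of the trigger towards the grip (fixture's +x), m. 0 = released; 0.006 = pressure point, end of the light first stage (3.4 N); beyond it the main valve is pushed too (8 N more), full blast at 0.009 and beyond; hard stop at 0.0125 (about 15 N). Springs back when let go.
- mat: White paper work mat, 240 (x) x 190 (y) x 2 mm, fixed; origin at the centre of its underside. The moulds stand on it at the start.
- tray: Dark red open tray, 240 (x) x 190 (y) x 32 mm high, walls and floor 5 mm, fixed; origin at the centre of its underside. The cleaned moulds go here; four fit as two by two.
- mould0_mid (a point): Mould 0 (may be absent): aluminium block 44 (own x) x 52 (own y) x 34 mm high with a dark parting line, and on top, centred, an upright blue grip tab 14 mm thick (own x) x 40 mm wide (own y) x 36 mm tall; 70 mm high in all, about 250 g. This point is on its upright axis, 35 mm above its underside; z up when upright. Pinch the tab across its thickness, 20 mm above this point.
- mould1_mid (a point): Mould 1 (may be absent): aluminium block 44 (own x) x 52 (own y) x 34 mm high with a dark parting line, and on top, centred, an upright blue grip tab 14 mm thick (own x) x 40 mm wide (own y) x 36 mm tall; 70 mm high in all, about 250 g. This point is on its upright axis, 35 mm above its underside; z up when upright. Pinch the tab across its thickness, 20 mm above this point.
- mould2_mid (a point): Mould 2 (may be absent): aluminium block 44 (own x) x 52 (own y) x 34 mm high with a dark parting line, and on top, centred, an upright blue grip tab 14 mm thick (own x) x 40 mm wide (own y) x 36 mm tall; 70 mm high in all, about 250 g. This point is on its upright axis, 35 mm above its underside; z up when upright. Pinch the tab across its thickness, 20 mm above this point.
- mould3_mid (a point): Mould 3 (may be absent): aluminium block 44 (own x) x 52 (own y) x 34 mm high with a dark parting line, and on top, centred, an upright blue grip tab 14 mm thick (own x) x 40 mm wide (own y) x 36 mm tall; 70 mm high in all, about 250 g. This point is on its upright axis, 35 mm above its underside; z up when upright. Pinch the tab across its thickness, 20 mm above this point.
- bowl: Bystander, to be left alone: blue plastic bowl, 100 mm across, 45 mm high. Origin at its underside or middle.
- glue: Bystander, to be left alone: white glue bottle, 48 mm across, 110 mm high, yellow cap. Origin at its underside or middle.
- hammer: Bystander, to be left alone: bench hammer, 200 mm long. Origin at its underside or middle.
- driver: Bystander, to be left alone: screwdriver with orange handle, 170 mm long. Origin at its underside or middle.
- pliers: Bystander, to be left alone: blue-handled pliers, 160 mm long. Origin at its underside or middle.
- box: Bystander, to be left alone: small open white box, 90 x 60 x 25 mm. Origin at its underside or middle.
- lid: Bystander, to be left alone: flat blue round lid, 90 mm across, 10 mm high. Origin at its underside or middle.
Mind the look-alikes: they are no part of the job. What is shaped like the part that bears mould2_mid but turquoise is not meant. Leave any yellow look-alike of the part that bears mould0_mid alone.

How it is judged:
By the outcome, as a careful person would: the job done as asked, in the order asked, and still so for the second after the job is handed in, with the robot touching nothing.
Of mould0, mould1, mould2, mould3 only 2 to 4 are there at a start; the rules pass over those that are not, and their reading is None.
At some moment in a run one of mould0, mould1, mould2, mould3 may be knocked a few centimetres aside while the robot is not near it.
It also fails if it takes over 210 s, if anything falls off the work surface, if the arm or the gripper's body presses on something with over 40 N, if the wrist force passes 120 N, or if a joint passes its speed limit or range.

## Working session

There is one attempt and no reset: what is moved stays moved. The work goes in short steps, each a Python script; the robot and the scene stay as the last script left them, time stands still between calls to the robot, and variables do not carry over. Pictures are saved under pics/ and viewed, at most 14 in all, crops included, and the job is handed in when it is done.

```bash
mkdir -p pics
python3 - <<'E'
from workcell import manip, viewer
import cv2,numpy as np
for n in ["top","scene"]:
    r=viewer.read_camera(n); cv2.imwrite(f"pics/{n}0.png",cv2.resize(r["img"],(800,600),interpolation=cv2.INTER_CUBIC))
    print(n,r["fx"],r["cx"],r["cy"],np.round(r["T"],3).tolist())
print(manip.get_obs())
E
```

```text
top 347.7814309554245 252.92260643725106 190.7156199266284 [[-0.02, -0.997, 0.074, 0.472], [-0.999, 0.017, -0.041, 0.07], [0.04, -0.075, -0.996, 0.951], [0.0, 0.0, 0.0, 1.0]]
scene 398.24973521933043 251.97800603241978 190.0026514020296 [[0.345, 0.772, -0.533, 1.151], [0.938, -0.293, 0.183, -0.162], [-0.014, -0.564, -0.826, 1.002], [0.0, 0.0, 0.0, 1.0]]
{'clock': 0.1, 'q': array([-6.89440581e+01,  2.17358807e+01,  9.93916790e+01,  1.09295711e-03,
        5.89289119e+01, -1.90816569e+00]), 'dq': array([ 0.03755796, -0.15145005, -0.12389016, -0.12408325, -0.05451204,
        0.0138251 ]), 'joint_torque': array([ 4.00867602e-04, -7.65043259e+01, -4.35281646e+01,  6.52332790e-02,
        3.98973771e-02, -6.22538164e-05]), 'tool_pos': array([ 0.27296507, -0.64416235,  0.17505439]), 'orientation': array([[ 9.20753295e-01,  3.90145170e-01, -3.38862932e-04],
       [ 3.90145314e-01, -9.20752831e-01,  9.25675228e-04],
       [ 4.91387152e-05, -9.84524302e-04, -9.99999514e-01]]), 'force': array([ 0.03799312,  0.69068284, -0.04806821]), 'wrist_torque': array([ 0.00044293,  0.06439332, -0.01746294]), 'finger_force': 0.0, 'grip_width': 0.09141341373248123}
```

View pics/top0.png

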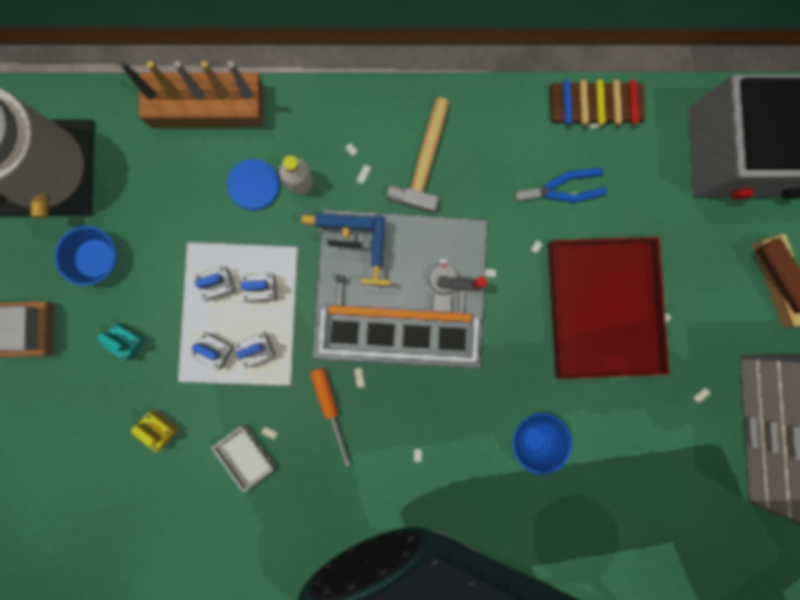

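View pics/scene0.png

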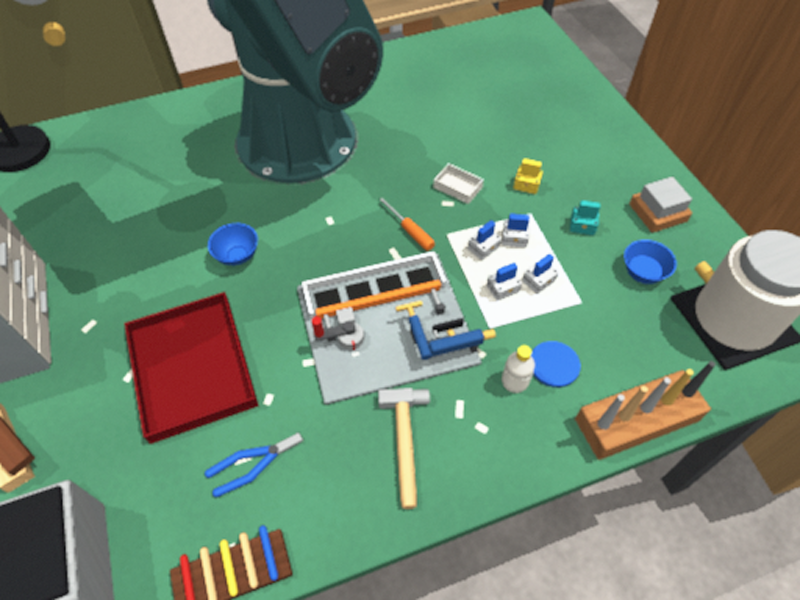

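The top view shows four moulds on the mat (centre ≈ (238,313) in the enlarged picture), the fixture at (400,288) with the crank pin at (482,283) (cam near 0), the tray at (608,307), and the turquoise and yellow look-alikes off the mat.

```bash
cat > lib.py <<'E'
from workcell import manip, viewer
import cv2, numpy as np
def ray(r,uv,z):
    uv=np.atleast_2d(np.asarray(uv,float)); T=np.array(r["T"])
    d=np.c_[(uv[:,0]-r["cx"])/r["fx"],(uv[:,1]-r["cy"])/r["fy"],np.ones(len(uv))]@T[:3,:3].T
    return (T[:3,3]+d*((z-T[2,3])/d[:,2])[:,None])[:,:2]
def proj(r,p):
    T=np.array(r["T"]); c=T[:3,:3].T@(np.asarray(p,float)-T[:3,3])
    return np.array([r["cx"]+r["fx"]*c[0]/c[2], r["cy"]+r["fy"]*c[1]/c[2]])
def hsv(r): return cv2.cvtColor(r["img"],cv2.COLOR_BGR2HSV)
def blobs(m,amin):
    m=cv2.morphologyEx(m,cv2.MORPH_OPEN,np.ones((2,2),np.uint8))
    cs,_=cv2.findContours(m,cv2.RETR_EXTERNAL,cv2.CHAIN_APPROX_NONE)
    return sorted([c for c in cs if cv2.contourArea(c)>=amin],key=cv2.contourArea,reverse=True)
def rect(r,c,z):
    """world rectangle of a contour at height z: centre, (long,short) mm, yaw of the long side deg"""
    w=ray(r,c.reshape(-1,2),z).astype(np.float32)
    (cx,cy),_,_=rr=cv2.minAreaRect(w*1000); b=cv2.boxPoints(rr); e=[b[1]-b[0],b[2]-b[1]]
    e.sort(key=lambda v:-np.linalg.norm(v))
    return np.array([cx,cy])/1000,[np.linalg.norm(v) for v in e],(np.degrees(np.arctan2(e[0][1],e[0][0]))+90)%180-90
def down(yaw):
    """tool down, closing axis (tool y) at yaw deg"""
    a=np.radians(yaw); y=np.array([np.cos(a),np.sin(a),0]); z=np.array([0,0,-1.]); return np.c_[np.cross(y,z),y,z]
def go(xy,z,yaw,**k): manip.move_l([xy[0],xy[1],z],down(yaw),**k)
E
python3 - <<'E'
from lib import *
r=viewer.read_camera("top"); h=hsv(r)
red=cv2.inRange(h,(0,120,40),(8,255,255))|cv2.inRange(h,(172,120,40),(180,255,255))
print("tray",rect(r,blobs(red,500)[0],.032))
for c in blobs(cv2.inRange(h,(0,0,150),(180,40,255)),1000)[:2]: print("white",rect(r,c,.002))
blue=cv2.inRange(h,(105,120,60),(125,255,255))
for c in blobs(blue,30): print("blue",cv2.contourArea(c),rect(r,c,.07))
for c in blobs(cv2.inRange(h,(0,0,0),(180,255,45)),120)[:12]:
    w=rect(r,c,.012)
    if 20<w[1][1]<60: print("dark",w)
org=cv2.inRange(h,(8,150,120),(20,255,255))
for c in blobs(org,50): print("orange",rect(r,c,.034))
R=np.array(r["T"])
m=ray(r,np.array([[238,313],[400,288]])/1.5625,.0); print(m)
mat=m[0]
q=manip.solve_ik([mat[0],mat[1],.4],down(0)); print(q)
manip.move_ptp([mat[0]-.03,mat[1],.36],down(90)); o=manip.get_obs();print(o["clock"],o["q"])
w=viewer.read_camera("wrist"); cv2.imwrite("pics/w1.png",cv2.resize(w["img"],(800,600)));print(np.round(w["T"],3).tolist(),w["fx"],o["tool_pos"])
E
```

```text
tray (array([ 0.51741779, -0.33666702]), [np.float32(236.36249), np.float32(193.93759)], np.float32(1.008194))
white (array([0.51945306, 0.30135052]), [np.float32(240.89159), np.float32(191.27554)], np.float32(-3.1736908))
blue 1079.0 (array([0.61348218, 0.52734686]), [np.float32(93.33512), np.float32(90.85326)], np.float32(89.32991))
blue 1067.0 (array([ 0.29734753, -0.20117401]), [np.float32(91.912254), np.float32(91.64402)], np.float32(88.3154))
blue 786.0 (array([0.72709308, 0.26014868]), [np.float32(81.1507), np.float32(80.76472)], np.float32(89.620255))
blue 349.0 (array([0.63459039, 0.10514271]), [np.float32(107.25618), np.float32(75.61638)], np.float32(86.23157))
blue 256.0 (array([ 0.71890088, -0.27149371]), [np.float32(101.39944), np.float32(50.41392)], np.float32(-79.75878))
blue 87.5 (array([ 0.8641687 , -0.26701123]), [np.float32(71.10972), np.float32(10.731084)], np.float32(-2.5053024))
blue 60.5 (array([0.45661349, 0.33661145]), [np.float32(38.90673), np.float32(12.935151)], np.float32(64.92313))
blue 60.5 (array([0.5688125 , 0.33245694]), [np.float32(36.53822), np.flo
[... 977 characters left out ...]
t32(37.73015), np.float32(18.50609)], np.float32(37.599426))
orange (array([0.91820013, 0.43824649]), [np.float32(40.10748), np.float32(15.170259)], np.float32(43.949173))
orange (array([0.91883929, 0.39666339]), [np.float32(38.32429), np.float32(15.237056)], np.float32(43.90207))
[[0.52175728 0.30406084]
 [0.56072265 0.02214841]]
[ 2.80208488e+01  2.08692576e+00  9.94627142e+01 -2.54444375e-14
  7.84503601e+01  2.80208488e+01]
3.6 [ 2.93760141e+01  7.41536174e-01  1.04824657e+02 -1.69912359e-03
  7.44474068e+01 -6.05759716e+01]
[[-0.0, 0.956, 0.292, 0.409], [1.0, 0.001, -0.001, 0.304], [-0.001, 0.292, -0.956, 0.569], [0.0, 0.0, 0.0, 1.0]] 330.9530317406452 [0.49198959 0.30367852 0.35985293]
```

View pics/w1.png

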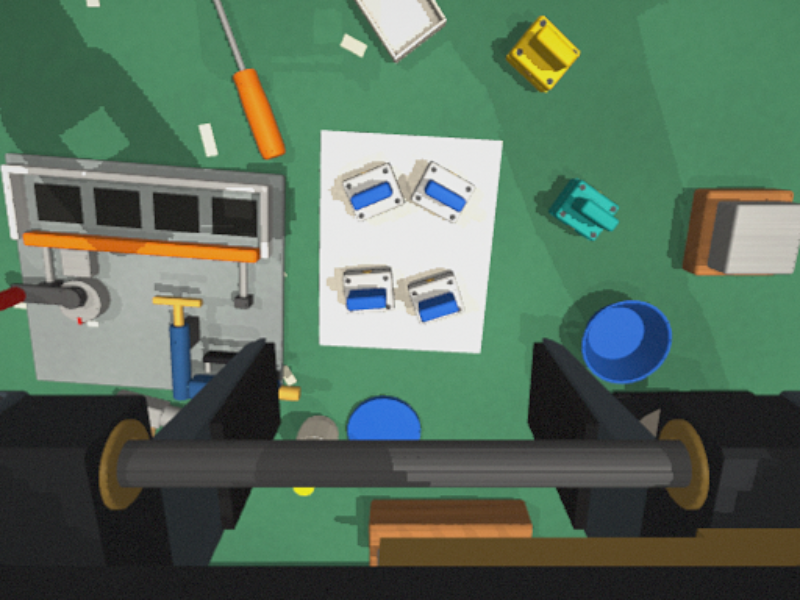

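The wrist view shows the moulds' tabs at (372,196), (445,196), (366,299), (437,307), all upright. The trough is clear, at (150,205). Next I'll look from above the fixture.

```bash
cat >> lib.py <<'E'
def tabs(r,box,z=.07):
    """blue tab tops inside world box (x0,x1,y0,y1): list of (xy, yaw of long side, dims)"""
    out=[]
    for c in blobs(cv2.inRange(hsv(r),(105,120,60),(125,255,255)),25):
        xy,d,y=rect(r,c,z)
        if box[0]<xy[0]<box[1] and box[2]<xy[1]<box[3] and d[0]<60 and d[1]<40: out.append((xy,float(y),np.round(d,1)))
    return out
MAT=(.38,.66,.17,.43)
E
python3 - <<'E'
from lib import *
w=viewer.read_camera("wrist")
for t in tabs(w,MAT,.072): print(t)
manip.move_ptp([.64,.03,.36],down(90)); w=viewer.read_camera("wrist"); h=hsv(w)
cv2.imwrite("pics/w2.png",cv2.resize(w["img"],(800,600))); print(manip.get_obs()["clock"],np.round(w["T"],3).tolist())
for c in blobs(cv2.inRange(h,(0,0,0),(180,255,60)),150):
    a=rect(w,c,.012)
    if a[1][0]<70 : print("dark",a,c.mean(0)*1.5625)
for c in blobs(cv2.inRange(h,(8,150,120),(20,255,255)),50): print("orange",rect(w,c,.034))
for c in blobs(cv2.inRange(h,(100,100,30),(125,255,255)),100): print("blue",rect(w,c,.064),c.mean(0)*1.5625)
for c in blobs(cv2.inRange(h,(0,150,60),(6,255,255))|cv2.inRange(h,(174,150,60),(180,255,255)),10): print("red",rect(w,c,.092),c.mean(0)*1.5625)
E
```

```text
(array([0.56826062, 0.33905484]), -71.8460464477539, array([38.5, 21.1], dtype=float32))
(array([0.56032324, 0.26687604]), -85.3453140258789, array([39.2, 20.3], dtype=float32))
(array([0.45804605, 0.27362714]), -68.52044677734375, array([39.2, 14. ], dtype=float32))
(array([0.4582706 , 0.34353934]), 61.08673095703125, array([40. , 13.5], dtype=float32))
4.9417 [[-0.002, 0.956, 0.292, 0.557], [1.0, 0.002, -0.0, 0.031], [-0.001, 0.292, -0.956, 0.569], [0.0, 0.0, 0.0, 1.0]]
dark (array([ 0.47628055, -0.00111415]), [np.float32(46.14945), np.float32(38.443405)], np.float32(86.02695)) [[371.27840909  57.01704545]]
dark (array([ 0.47151117, -0.06260734]), [np.float32(44.850193), np.float32(38.404366)], np.float32(86.30476)) [[308.37155963  51.3331422 ]]
dark (array([0.48118875, 0.06095438]), [np.float32(45.773163), np.float32(38.20158)], np.float32(85.554886)) [[434.6043578   62.32798165]]
dark (array([0.4860318 , 0.12283942]), [np.float32(46.315952), np.float32(38.106384)], np.float32(85.390915)) [[496.86079545  67.95454545]]
dark (array([0.63806024, 0.1254287 ]), [np.float32(63.326668), 
[... 858 characters left out ...]
lue (array([0.57262579, 0.33542667]), [np.float32(55.3095), np.float32(18.712564)], np.float32(-73.59942)) [[726.59801136 160.81321023]]
blue (array([0.45981528, 0.26980219]), [np.float32(53.984543), np.float32(13.2395935)], np.float32(-68.94262)) [[675.79900568  27.98295455]]
blue (array([0.56469128, 0.26286588]), [np.float32(51.666115), np.float32(13.619462)], np.float32(-86.18186)) [[651.46949405 151.80431548]]
red (array([ 0.5385271 , -0.27055682]), [np.float32(186.0326), np.float32(144.17522)], np.float32(0.092185974)) [[ 64.74342105 121.23684211]]
red (array([ 0.56195038, -0.09696668]), [np.float32(25.223246), np.float32(15.924464)], np.float32(-89.89684)) [[259.47690217 148.33559783]]
```

View pics/w2.png

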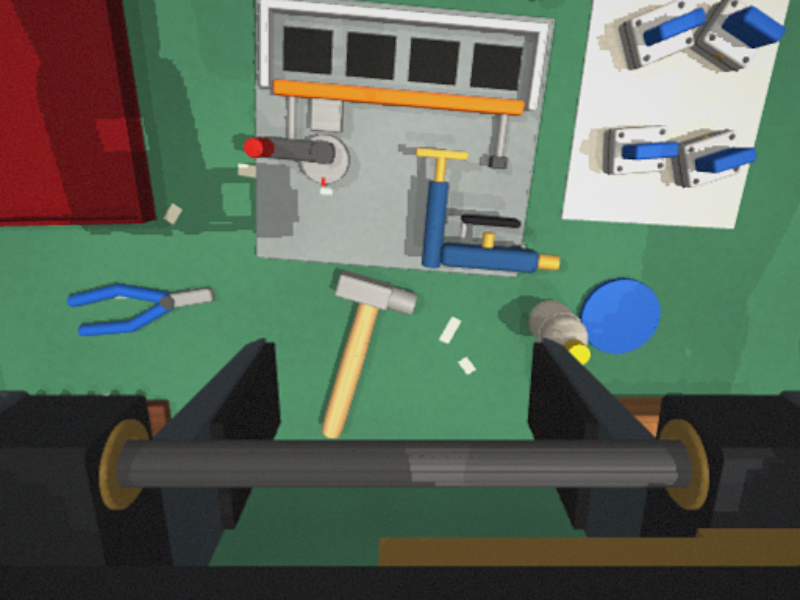

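The view from over the fixture shows the empty trough at (400,60), the pin at (259,147), the trigger as a black bar at (490,221) and the blue grip at (490,257). The wrist and top cameras disagree by about 6 mm, so I'll flip the wrist camera and average its bias away.

Run:
```python
from lib import *
def meas(w):
    h=hsv(w); P=[];
    for c in blobs(cv2.inRange(h,(0,0,0),(180,255,60)),150):
        a=rect(w,c,.012)
        if 40<a[1][0]<50 and 30<a[1][1]<50 and a[0][0]<.52: P.append(a[0])
        b=rect(w,c,.063)
        if b[1][0]>45 and b[1][0]<75 and b[1][1]<25 and .58<b[0][0]<.67 and .05<b[0][1]<.17: print("trigger",b)
    P=np.array(sorted(P,key=lambda p:p[1])); print("patch",len(P),P.mean(0),np.degrees(np.arctan2(P[-1,0]-P[0,0],P[-1,1]-P[0,1])))
    for c in blobs(cv2.inRange(h,(0,150,60),(6,255,255))|cv2.inRange(h,(174,150,60),(180,255,255)),10):
        a=rect(w,c,.092)
        if a[1][0]<40 and a[0][1]>-.14: print("red",a)
    for c in blobs(cv2.inRange(h,(100,100,30),(125,255,255)),300):
        x=ray(w,c.reshape(-1,2),.064)
        if .55<x[:,0].mean()<.70 and 0<x[:,1].mean()<.17:
            print("gun blue bbox",x.min(0),x.max(0))
            g=x[(abs(x[:,1]-.12)<.012)]; print(" grip x-range at y .12",g.min(0),g.max(0))
            b=x[(abs(x[:,0]-.6)<.012)]; print(" barrel y-range at x .60",b[:,1].min(),b[:,1].max())
w=viewer.read_camera("wrist"); meas(w)
print(manip.solve_ik([.62,.03,.36],down(-90)))
manip.move_ptp([.62,.03,.36],down(-90)); w=viewer.read_camera("wrist"); meas(w)
cv2.imwrite("pics/w3.png",cv2.resize(w["img"],(800,600)));print(np.round(w["T"],3).tolist())
```

```text
trigger (array([0.63066101, 0.11701656]), [np.float32(57.552433), np.float32(8.709726)], np.float32(85.38748))
patch 4 [0.47872057 0.02987868] 4.477006288915062
red (array([ 0.56201917, -0.0968399 ]), [np.float32(25.345358), np.float32(15.9263115)], np.float32(-89.868095))
gun blue bbox [0.59337188 0.0508762 ] [0.68060405 0.16517156]
 grip x-range at y .12 [0.65675482 0.10807879] [0.67903953 0.131301  ]
 barrel y-range at x .60 0.05596770103653752 0.0739622390691766
[ 6.19014313e-01  5.08813358e+00  1.00250157e+02 -2.54444375e-14
  7.46617094e+01  9.06190143e+01]
trigger (array([0.63040942, 0.11367979]), [np.float32(55.044308), np.float32(8.651724)], np.float32(85.3237))
patch 4 [0.47492431 0.02650483] 4.493301273370315
red (array([ 0.56531116, -0.09883858]), [np.float32(30.541061), np.float32(15.71048)], np.float32(46.288437))
gun blue bbox [0.59278978 0.04763459] [0.68027169 0.16266416]
 grip x-range at y .12 [0.657031   0.10846126] [0.67746283 0.13174452]
 barrel y-range at x .60 0.0528161396675178 0.07013972571775343
[[0.002, -0.956, -0.292, 0.704], [-1.0, -0.001, -0.001, 0.03], [0.001, 0.292, -0.956, 0.569], [0.0, 0.0, 0.0, 1.0]]
```

View pics/w3.png

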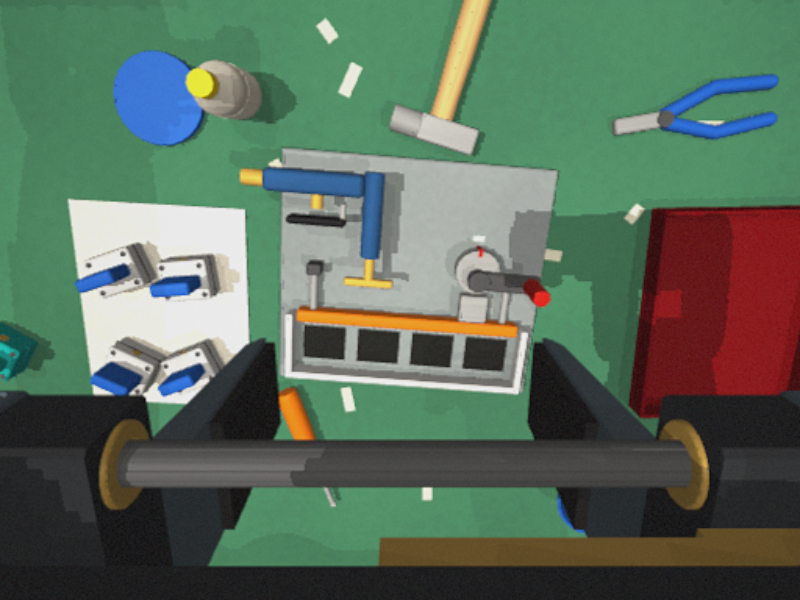

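```bash
cat >> lib.py <<'E'
YAW=-4.48; _a=np.radians(YAW); EX=np.array([np.cos(_a),np.sin(_a)]); EY=np.array([-EX[1],EX[0]]); ORG=np.array([.5785,.0202])
fx=lambda x,y: ORG+x/1000*EX+y/1000*EY
norm=lambda a:(a+90)%180-90
def refine(xy,lyaw,ztop,R=.05):
    """wrist look at a tab from hover; lyaw = yaw of tab's long side -> (xy,lyaw) or None"""
    w=viewer.read_camera("wrist"); o=manip.get_obs(); tx,ty=o["orientation"][:2,0],o["orientation"][:2,1]
    c=[t for t in tabs(w,(xy[0]-R,xy[0]+R,xy[1]-R,xy[1]+R),ztop)]
    if not c: return None
    p,y,d=min(c,key=lambda t:np.linalg.norm(t[0]-xy)); u=np.array([np.cos(np.radians(y)),np.sin(np.radians(y))])
    away=u*np.sign(u@(p-np.array(w["T"])[:2,3]))
    return p+away*max(0,min(d[0]-40,16))/2000+.0012*tx-.0011*ty, y, d
def pick(xy,lyaw,zb):
    """zb: height of mould's underside"""
    cy=norm(lyaw+90); manip.move_ptp([*xy,zb+.20],down(cy)); manip.gripper_to(.055)
    f=refine(xy,lyaw,zb+.07)
    if f is None: return False
    print("refined",np.round(f[0]-xy,4),round(f[1]-lyaw,1),f[2]); xy,lyaw=f[0],f[1]; cy=norm(lyaw+90)
    go(xy,zb+.08,cy,v=.2); go(xy,zb+.038,cy,v=.08)
    manip.gripper_to(.005,30); g=manip.get_obs()["grip_width"]; print("grip",g)
    if not .011<g<.018: manip.gripper_to(.055); go(xy,zb+.2,cy,v=.2); return False
    go(xy,.17,cy,v=.2); return True
def place(xy,cy,zb):
    manip.move_ptp([*xy,.17],down(cy)); go(xy,zb+.06,cy,v=.2); go(xy,zb+.0385,cy,v=.05)
    manip.gripper_to(.04); go(xy,.17,cy,v=.25); print("placed",np.round(manip.get_obs()["force"],1),"t",manip.get_obs()["clock"])
E
python3 - <<'E'
from lib import *
if pick(np.array([.559,.265]),-86,.002): place(fx(-105,-93),YAW,.012)
w=viewer.read_camera("wrist"); cv2.imwrite("pics/w4.png",w["img"])
E
```

```text
refined [0.0039 0.0013] 0.6 [43.3 11.8]
grip 0.004728338270906477
```

View pics/w4.png

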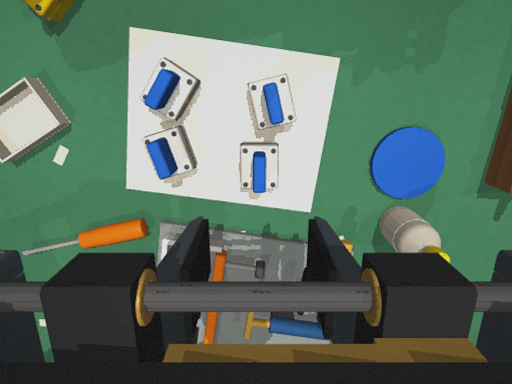

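The picture shows all four moulds undisturbed, with the target's tab at (259,172), so the fingers shut on nothing. I'll check the numbers.

Run:
```python
from lib import *
o=manip.get_obs(); print(o["clock"],o["tool_pos"],o["grip_width"],o["force"]); 
w=viewer.read_camera("wrist"); print(np.round(w["T"],3).tolist()); 
for t in tabs(w,(.3,.8,.1,.5),.072): print(t)
r=viewer.read_camera("top")
for t in tabs(r,(.3,.8,.1,.5),.072): print("top",t)
```

```text
13.7917 [0.56215328 0.26597857 0.20050005] 0.05521135902119555 [-0.11556543 -0.40827073 -0.09676604]
[[0.997, 0.078, 0.022, 0.557], [0.081, -0.953, -0.293, 0.349], [-0.002, 0.294, -0.956, 0.41], [0.0, 0.0, 0.0, 1.0]]
(array([0.46244913, 0.34173865]), 61.270172119140625, array([41.1, 19.2], dtype=float32))
(array([0.46337241, 0.27338025]), -68.04072570800781, array([39.6, 21.8], dtype=float32))
(array([0.57272253, 0.3375347 ]), -71.97312927246094, array([38.6, 13.2], dtype=float32))
(array([0.56442487, 0.26681873]), -85.5846939086914, array([43.1, 12.7], dtype=float32))
top (array([0.45561926, 0.26636328]), -67.67461395263672, array([38.7, 11.5], dtype=float32))
top (array([0.56111334, 0.25858597]), 89.09796142578125, array([37.5, 10.1], dtype=float32))
```

Run:
```python
from lib import *
xy=np.array([.5625,.265])
go(xy,.08,4.4,v=.2); go(xy,.04,4.4,v=.08); o=manip.get_obs(); print(o["tool_pos"],o["force"],o["grip_width"])
s=viewer.read_camera("scene"); u,v=proj(s,[*xy,.05]); u,v=int(u),int(v); print(u,v)
a=cv2.resize(s["img"][v-50:v+50,u-65:u+65],None,fx=6,fy=6,interpolation=cv2.INTER_CUBIC)
cv2.imwrite("pics/s1.png",a)
```

```text
[0.5624923  0.26499374 0.03985488] [-0.77290179  0.28218623  0.63726568] 0.054910096286989125
323 175
```

View pics/s1.png

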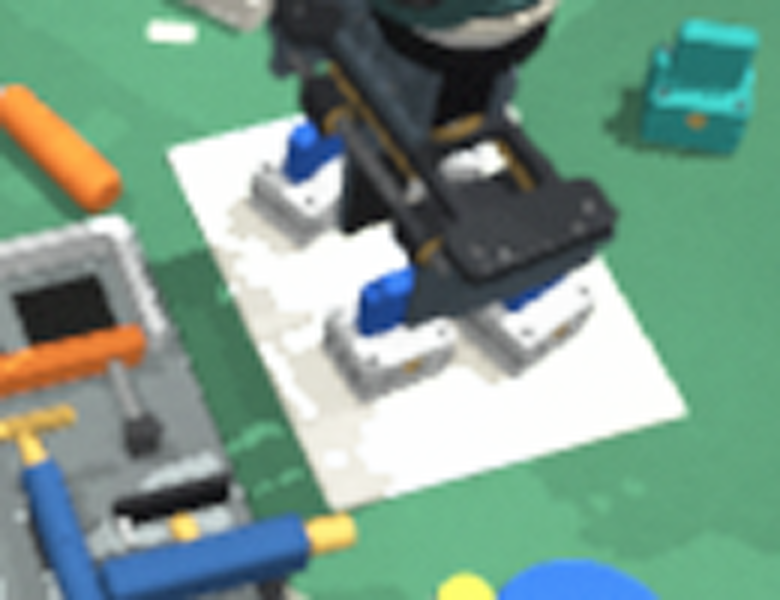

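Run:
```python
from lib import *
w=viewer.read_camera("wrist"); r=viewer.read_camera("top"); o=manip.get_obs()
u,v=map(int,proj(r,[.5625,.265,.05])); print(u,v,proj(w,o["tool_pos"]),proj(r,o["tool_pos"]))
a=cv2.resize(r["img"][v-48:v+48,u-50:u+50],(400,384),interpolation=cv2.INTER_CUBIC)
b=cv2.resize(w["img"],(400,300)); b=cv2.copyMakeBorder(b,0,84,0,0,cv2.BORDER_CONSTANT)
cv2.imwrite("pics/c1.png",np.hstack([a,b]))
```

```text
162 183 [257.35966892 219.50097119] [163.59946905 183.56936219]
```

View pics/c1.png

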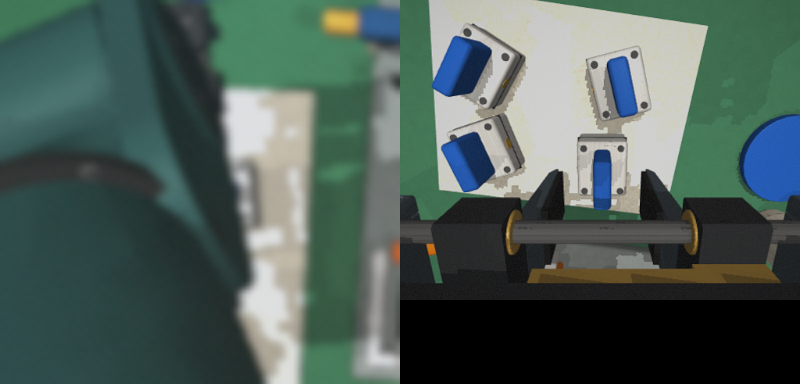

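The picture pair shows the tab at (602,178) lying between the fingers sideways. The fingertips look nearer the camera than the reported TCP, by about 37 mm, so they were probably above the tab. I'll step down gently, closing at each level to probe.

Run:
```python
from lib import *
xy=np.array([.5625,.265]); o0=manip.get_obs()["force"]
for z in [.04,.03,.022,.016,.010,.005]:
    go(xy,z,4.4,v=.05); f=manip.get_obs()["force"]-o0
    if abs(f[2])>4: print("touch",z,f); break
    manip.gripper_to(.005,10); o=manip.get_obs(); g=o["grip_width"]; print(z,np.round(f,2),g,o["finger_force"],o["tool_pos"][2])
    if g>.01: break
    manip.gripper_to(.055)
```

```text
0.04 [-0.02  0.43  0.54] 0.004702564243679851 0.0 0.03999045935518162
0.03 [ 0.51  1.23 -0.51] 0.013639030689886962 9.998648017644882 0.030058486193198654
```

The tab was gripped at a commanded 0.030 but not at 0.040, so the real fingertips sit about 32–42 mm above the reported TCP. I'll feel for the block top to get the exact offset.

Run:
```python
from lib import *
xy=np.array([.5625,.265]); manip.gripper_to(.04); o0=manip.get_obs()["force"]
for z in [.02,.012,.008,.006,.004,.002,0,-.002,-.004,-.006]:
    go(xy,z,4.4,v=.03); f=manip.get_obs()["force"]-o0; print(z,np.round(f,2),round(manip.get_obs()["tool_pos"][2],4))
    if abs(f[2])>3: break
```

```text
0.02 [0.63 0.09 1.45] 0.0197
0.012 [0.47 0.53 0.52] 0.0118
0.008 [0.73 1.07 0.3 ] 0.0078
0.006 [ 0.47 -0.41  1.36] 0.0059
0.004 [0.06 0.74 0.81] 0.0039
0.002 [-0.79  1.11  1.42] 0.0018
0 [0.04 1.06 0.29] -0.0001
-0.002 [0.5  0.41 1.4 ] -0.002
-0.004 [-10.73  -3.69  32.11] -0.0023
```

Contact with the block top (z 0.036) came at a reported −0.0025, so the real tips are 38 mm above the reported TCP. I'll put that offset in the helpers and carry on.

```bash
python3 - <<'E'
s=open("lib.py").read()
s=s.replace('def go(xy,z,yaw,**k): manip.move_l([xy[0],xy[1],z],down(yaw),**k)','OFF=.038  # real tips lie this far above the reported TCP\ndef go(xy,z,yaw,**k): manip.move_l([xy[0],xy[1],z-OFF],down(yaw),**k)\ndef ptp(xy,z,yaw): manip.move_ptp([xy[0],xy[1],z-OFF],down(yaw))')
s=s.replace('manip.move_ptp([*xy,zb+.20],down(cy))','ptp(xy,zb+.23,cy)').replace('manip.move_ptp([*xy,.17],down(cy))','ptp(xy,.17,cy)')
open("lib.py","w").write(s)
E
python3 - <<'E'
from lib import *
xy=np.array([.5625,.265]); go(xy,.0405,4.4,v=.05); manip.gripper_to(.005,30); print(manip.get_obs()["grip_width"],manip.get_obs()["clock"])
go(xy,.17,4.4,v=.2); place(fx(-105,-93),YAW,.012)
w=viewer.read_camera("wrist"); cv2.imwrite("pics/w5.png",w["img"])
for t in tabs(w,(.38,.58,-.15,.18),.082): print(t, fx(-105,-93))
E
```

```text
0.013714360420283397 22.5917
placed [-0.4  0.2 -0.2] t 27.1167
(array([ 0.46851343, -0.06151637]), 85.27310180664062, array([44.6, 12.5], dtype=float32)) [ 0.46655648 -0.06431419]
```

View pics/w5.png

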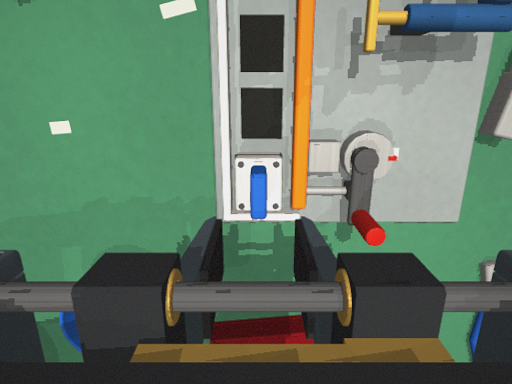

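The mould stands upright in bay 0 at (258,185), flat between fence and bar. Next, the other three.

Run:
```python
from lib import *
L=[((.570,.335),-72),((.461,.272),-68.3),((.460,.341),61)]
for (xy,y),b in zip(L,[-31,31,93]):
    if not pick(np.array(xy),y,.002): print("FAILED",xy); break
    place(fx(-105,b),YAW,.012)
```

```text
refined [0.0015 0.005 ] 0.1 [42.1 11.5]
grip 0.013854186631378482
placed [-0.1 -0.4  0.2] t 36.05
refined [-0.0043  0.0016] 0.0 [42.2 11.5]
grip 0.013604446851142314
placed [-0.9  0.6 -0.4] t 44.0083
refined [ 0.0252 -0.0111] 1.1 [42.5 14.3]
grip 0.014167936034511558
placed [-1.   1.2  0.9] t 51.9917
```

Run:
```python
from lib import *
ptp([.62,.03],.38,90); w=viewer.read_camera("wrist"); cv2.imwrite("pics/w6.png",w["img"])
for t in tabs(w,(.38,.58,-.15,.18),.082): print(t)
for c in range(0,181,30):
    a=np.radians(c); d=np.radians(YAW+c-90); p=fx(-8,-70)+.055*np.array([np.cos(d),np.sin(d)])
    print(c,[None if (q:=manip.solve_ik([*p,.053-OFF],down(k))) is None else np.round(q[[0,5]],0).tolist() for k in (YAW+c-180,YAW+c)])
```

```text
(array([ 0.47059879, -0.06104361]), 85.6546630859375, array([41.6, 16. ], dtype=float32))
(array([0.48442996, 0.11802107]), 85.65406799316406, array([42.9, 16.1], dtype=float32))
(array([ 0.47504596, -0.00221294]), 84.78594970703125, array([38.5, 16.1], dtype=float32))
(array([0.47978171, 0.05848746]), 85.6546630859375, array([38.1, 16.2], dtype=float32))
0 [[-13.0, 172.0], [-13.0, -8.0]]
30 [[-12.0, 143.0], [-12.0, -37.0]]
60 [[-10.0, 115.0], [-10.0, -65.0]]
90 [[-7.0, 87.0], [-7.0, -93.0]]
120 [[-5.0, 60.0], [-5.0, -120.0]]
150 [[-3.0, 32.0], [-3.0, -148.0]]
180 [[-2.0, 3.0], None]
```

View pics/w6.png

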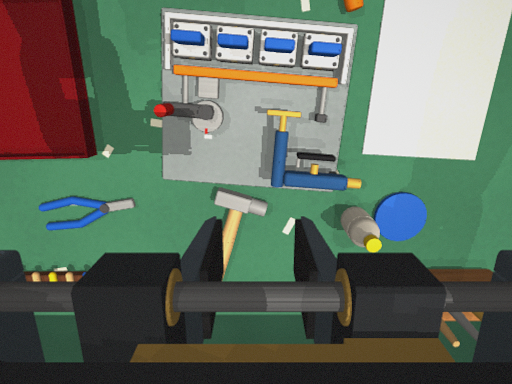

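All four moulds stand in the trough, tabs at (187,37), (233,41), (280,45) and (325,48). The cam stripe at (207,132) confirms the cam is at about 0. Next I'll turn the crank.

```bash
cat >> lib.py <<'E'
def pin(c):
    d=np.radians(YAW+c-90); return fx(-8,-70)+.055*np.array([np.cos(d),np.sin(d)])
kyaw=lambda c: YAW+c-160
def crank(c0,c1,n=18):
    ptp(pin(c0),.17,kyaw(c0)); manip.gripper_to(.05); go(pin(c0),.10,kyaw(c0),v=.2); go(pin(c0),.054,kyaw(c0),v=.1)
    manip.gripper_to(.005,30); print("pin grip",manip.get_obs()["grip_width"])
    for c in np.linspace(c0,c1,n+1)[1:]:
        go(pin(c),.054,kyaw(c),v=.09); f=manip.get_obs()["force"]
        if np.linalg.norm(f)>30: print("force",c,np.round(f,1))
        if np.linalg.norm(f)>70: print("STOP"); return
    print("end",np.round(f,1)); manip.gripper_to(.05); go(pin(c1),.17,kyaw(c1),v=.2)
E
python3 - <<'E'
from lib import *
crank(0,180)
ptp([.62,.03],.38,90); w=viewer.read_camera("wrist"); cv2.imwrite("pics/w7.png",cv2.resize(w["img"][0:200,120:400],(784,560),interpolation=cv2.INTER_CUBIC)); h=hsv(w)
for c in blobs(cv2.inRange(h,(8,150,120),(20,255,255)),100):
    a=rect(w,c,.034)
    if a[1][0]>200: print("bar x in fixture",(a[0]-ORG)@EX*1000,a)
for t in tabs(w,(.38,.58,-.15,.18),.082): print(t)
print(manip.get_obs()["clock"])
E
```

```text
pin grip 0.017428877270371717
end [ 2.1 20.7  7.7]
bar x in fixture -73.67331930340652 (array([0.50521887, 0.02808736]), [np.float32(242.7213), np.float32(14.408768)], np.float32(85.513916))
(array([ 0.47059042, -0.06105424]), 85.60479736328125, array([41.5, 16. ], dtype=float32))
(array([0.48438773, 0.11829198]), 84.4127197265625, array([42.7, 16.1], dtype=float32))
(array([ 0.47518079, -0.00229491]), 85.60470581054688, array([38.3, 16. ], dtype=float32))
(array([0.4798389 , 0.05849714]), 86.2249755859375, array([38.1, 16.1], dtype=float32))
67.7
```

View pics/w7.png

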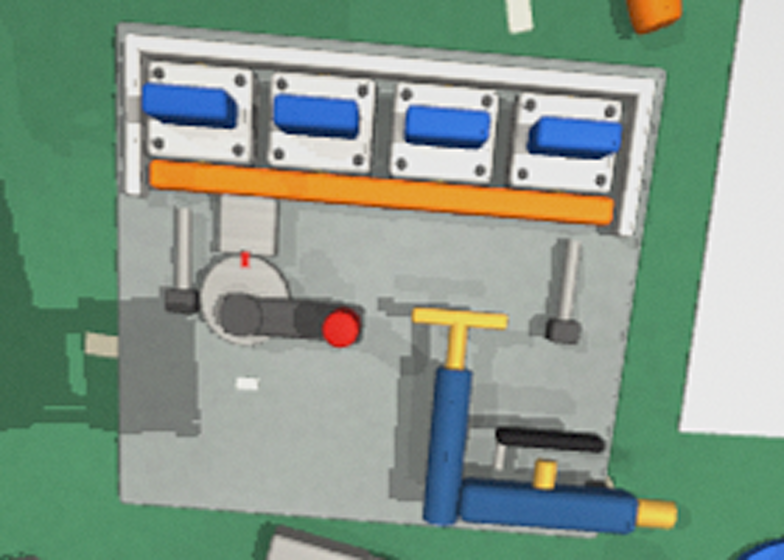

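The bar has moved 11 mm to closed, the stripe at (245,260) points square at the pad, and all four moulds still stand. Next, the gun.

Run:
```python
from lib import *
g=np.array([.658,.1135])
ptp(g,.19,YAW); manip.gripper_to(.08); go(g,.10,YAW,v=.2); go(g,.034,YAW,v=.08); print(np.round(manip.get_obs()["force"],1))
manip.gripper_to(.030,28); o=manip.get_obs(); print(o["grip_width"],o["finger_force"],np.round(o["force"],1),o["clock"])
manip.hold(1.0); o=manip.get_obs(); print(o["grip_width"],o["finger_force"],o["clock"])
manip.gripper_to(.08); print(manip.get_obs()["grip_width"]); go(g,.19,YAW,v=.2)
```

```text
[ 0.1 -0.6  0.1]
0.039234422841609634 27.99901843070984 [ 3.9 -0.6 -5.8] 72.2
0.0391272847830899 27.99907475709915 73.2
0.07987889220532833
```

The grip closed to 39.2 mm, fully home, for over 1 s and was then let go. Next I'll turn the cam back.

Run:
```python
from lib import *
crank(180,0)
ptp([.62,.03],.38,90); w=viewer.read_camera("wrist"); h=hsv(w)
for c in blobs(cv2.inRange(h,(8,150,120),(20,255,255)),100):
    a=rect(w,c,.034)
    if a[1][0]>200: print("bar x in fixture",(a[0]-ORG)@EX*1000)
b=np.array([.0019,.0017]); T=[]
for t in tabs(w,(.36,.58,-.15,.18),.082): T.append((t[0]-b,t[1])); print(T[-1],t[2])
r=viewer.read_camera("top"); h=hsv(r)
red=cv2.inRange(h,(0,120,40),(8,255,255))|cv2.inRange(h,(172,120,40),(180,255,255))
print("tray",rect(r,blobs(red,500)[0],.032))
ptp([.55,-.33],.38,90); w=viewer.read_camera("wrist"); h=hsv(w)
red=cv2.inRange(h,(0,120,40),(8,255,255))|cv2.inRange(h,(172,120,40),(180,255,255))
print("tray",rect(w,blobs(red,500)[0],.032)); cv2.imwrite("pics/w8.png",w["img"]); print(manip.get_obs()["clock"])
```

```text
pin grip 0.01738164167837298
end [-0.  13.9  6.4]
bar x in fixture -62.94389668178265
(array([ 0.46873693, -0.06252372]), 85.48870849609375) [42.8 16. ]
(array([0.48255242, 0.11665253]), 85.2852783203125) [42.6 16.1]
(array([ 0.47318405, -0.00416862]), 85.6778564453125) [38.4 15.8]
(array([0.47786791, 0.05667789]), 86.297607421875) [38.2 16.1]
tray (array([ 0.51783093, -0.36576886]), [np.float32(236.29909), np.float32(135.351)], np.float32(1.2452621))
tray (array([ 0.52005634, -0.33646292]), [np.float32(239.14346), np.float32(189.10661)], np.float32(1.1810837))
90.1333
```

View pics/w8.png

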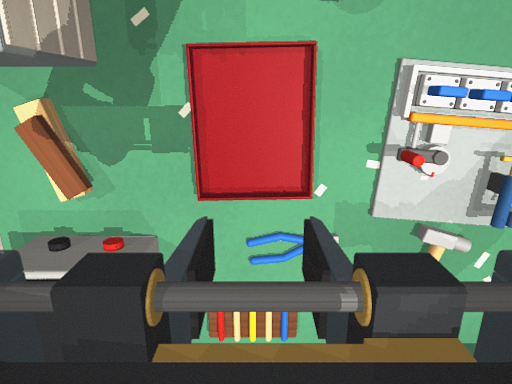

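The tray is empty, outline (188–316, 42–199) in the picture, and the bar is back open. Next I'll move the moulds to the tray.

Run:
```python
from lib import *
C=np.array([.518,-.338]); ty=1.1; a=np.radians(ty); ux=np.array([np.cos(a),np.sin(a)]); uy=np.array([-ux[1],ux[0]])
L=[(.469,-.0625),(.473,-.004),(.478,.0565),(.4825,.1165)]
S=[(.052,-.042),(-.052,-.042),(.052,.042),(-.052,.042)]
for xy,s in zip(L,S):
    if not pick(np.array(xy),85.5,.012): print("FAILED",xy); break
    place(C+s[0]*ux+s[1]*uy,ty,.005)
ptp([.55,-.33],.38,90); w=viewer.read_camera("wrist"); cv2.imwrite("pics/w9.png",w["img"])
for t in tabs(w,(.38,.66,-.45,-.2),.075): print(t)
ptp([.50,.0],.38,90); r=viewer.read_camera("wrist"); cv2.imwrite("pics/w10.png",np.hstack([cv2.resize(x["img"],(400,300)) for x in (w,r)]))
print(manip.get_obs()["clock"])
```

```text
refined [-0.0015  0.0003] 0.1 [42.4 12.6]
grip 0.01379877678144779
placed [-0.1 -1.1 -0.2] t 99.05
refined [-0.001   0.0013] 0.1 [43.4 13.6]
grip 0.01350085020852511
placed [ 0.3  0.6 -1.2] t 107.9417
refined [-0.0014  0.0025] 0.1 [43.3 12.6]
grip 0.014241598645947632
placed [ 0.   0.8 -0.9] t 116.95
refined [-0.0013  0.0036] 0.1 [43.2 12.5]
grip 0.014000140523474711
placed [-0.8 -0.  -0.5] t 126.0833
(array([ 0.5692345 , -0.37911707]), 89.99034118652344, array([39.8, 17.9], dtype=float32))
(array([ 0.56775922, -0.29563376]), 89.99031066894531, array([36.8, 17.9], dtype=float32))
(array([ 0.46905078, -0.38023788]), 89.99249267578125, array([40.1, 11.8], dtype=float32))
(array([ 0.46671136, -0.29714139]), -87.7144546508789, array([38.6, 12.7], dtype=float32))
128.8083
```

View pics/w10.png

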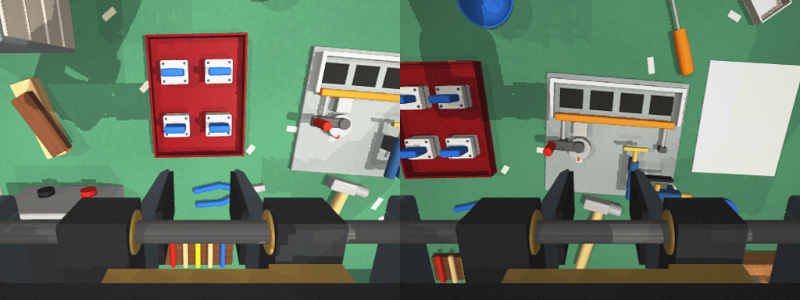

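All four moulds stand flat in the tray, at (173,72), (219,72), (175,127) and (217,127). The trough and mat are empty and the bar is open.

```bash
python3 -c "
from workcell import manip
print(manip.close_job())"
```

```text
the job is handed in; nothing more can be done
None
```

The job is done and handed in at about 129 s: all four moulds went through the fixture, got more than 1 s of full blast with the bar closed, and now stand upright in the red tray with the bar sprung open.

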